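# Feed a card carrier under the cutter guard with a push stick

## Task

Pick up the wooden push stick by its handle and use it to push the grey card carrier along the cutter's bed, under the low white guard and fully home against the stop of the back gauge. Press it snugly against the stop for a moment, past the slight give of its end pad, but gently, because the stop is only lightly clamped and must stay where it is set. Then draw the stick out and lay it flat on the worktop, off the cutter, leaving the carrier against the stop; the gripper must never touch the carrier, and the other things stay where they are.

Things in the scene. Friction and masses are not known exactly. Their poses are not given: they have to be found in the camera images.
- push_stick: Wooden push stick lying on the worktop. Flat blade 200 mm long (x), 30 wide (y), 10 thick; on it an upright handle 60 mm long (x), 16 wide (y), its top 56 mm above the underside, its middle at x = -55 mm. Origin: centre of the blade's underside; +x points to the flat nose (x = +100 mm) that pushes, +z up. About 0.12 kg. Grip the handle across its 16 mm.
- carrier: Grey plastic card carrier with a white card on top: a flat plate 90 mm long (x), 60 wide (y), 12 thick, about 0.15 kg (varies), lying loose on the bed in front of the guard, a little skewed. Origin: centre of its underside; +x points to its leading edge (x = +45 mm), roughly along the feed.
- cutter: Bench card cutter, fixed; nothing on it cuts now. Origin on the worktop, mid-lane, below the guard's entry face; +x is the feed direction, +z up. Bed 136 mm wide, x = -185 to +205 mm, its surface 14 mm above the worktop. Fences 14 mm high on the bed guide the carrier: 65 mm apart from x = -20 mm on, widening to about 105 mm at the infeed end, which is open.
- gauge: Back gauge behind the guard: fixed steel bracket 64 mm wide, 22 high, black knob on top (to 38 mm). Origin: middle of its front face (190 mm past the guard's entry) at bed level; axes as the cutter. From it a stop with a 54 mm wide end pad reaches 16 to 44 mm towards the guard, set anew each time, clamped by friction: never press over 14 N, 3 to 10 is snug. The pad gives 3 mm (0.2 N), then is solid.
- guard_mouth (a point): Middle of the entry of the low opening under the white guard, at bed level (14 mm above the worktop). The guard bridges the bed from x = 0 to +40 mm of the cutter; its underside is 22 mm above the bed, its top 73 mm above the worktop. The opening is 65 mm wide between the fences. Axes as the cutter.
- petri: Small round covered dish, 62 mm across, 16 mm high, a bystander; origin at the centre of its underside.
- cup: Specimen cup with a screw lid, 66 mm across, 70 mm high, a bystander; origin at the centre of its underside.
- timer: Small white bench timer with three round buttons, 62 x 66 x 18 mm, a bystander; origin at the centre of its underside.
There are look-alikes about, which are no part of the job. What is shaped like the carrier but blue is not meant.

How it is judged (in metres and radians):
On the way, in this order (a step that is already met when the one before it is completed fails the run):
1. the push stick is lifted off the worktop by the gripper (height (world z) of push_stick above 0.02 m and contact force between the fingers and push_stick above 0.5 N), for 0.2 s.
2. the stick presses the carrier snugly (at least 2.5 N, for 0.3 s) against the back gauge (contact force between carrier and gauge above 2.5 N and contact force between push_stick and carrier above 2 N and x of carrier in the frame of gauge above -0.0925 m and z of carrier in the frame of cutter below 0.018 m and angle between the x axis of carrier and the x axis of cutter, either way round below 0.06 rad), for 0.3 s.
At the end, for the whole second after the job is handed in: The carrier lies flat on the bed past the guard, in line with the lane within 3.4 degrees, its leading edge still bearing on the sprung pad of the gauge's stop (within about 3 mm of fully home); the push stick lies at rest flat on the worktop, underside down, not touching the cutter (x of carrier in the frame of gauge above -0.0925 m and z of carrier in the frame of cutter below 0.018 m and angle between the x axis of carrier and the x axis of cutter, either way round below 0.06 rad and contact force between carrier and gauge above 0.02 N and height (world z) of push_stick below 0.006 m and angle between push_stick's own z axis and vertical below 0.1 rad and contact force between push_stick and cutter below 0.1 N and linear speed of each of push_stick, carrier below 0.01 m/s).
It fails at once if the gripper or arm touches the carrier (contact force between any of the fingers, the arm and carrier above 0.5 N).
It fails at once if the carrier is rammed or forced against the gauge with more than 14 N (contact force between carrier and gauge above 14 N).
It fails at once if the stick or gripper bears on the cutter with more than 25 N (contact force between any of push_stick, the fingers and cutter above 25 N).
It fails at once if a bystander is moved by more than 15 mm (distance of any of petri, cup, timer from where it was at the start of the episode above 0.015 m).
It also fails if it takes over 67 s, if anything falls off the work surface, if the arm or the gripper's body presses on something with over 40 N, if the wrist force passes 120 N, or if a joint passes its speed limit or range.

## Robot

A 6-joint arm with a two-finger parallel gripper is mounted at the origin on a cart in front of the work surface, level with it; the furniture and walls round the work are solid. World frame = base frame: x ahead of the robot, y to its left, z up, the work surface at z = 0. Lengths are in mm, angles in rad, forces in N, time in s.
With the tool pointing down it reaches from about 400 to 925 mm from the base axis. Payload 12.5 kg.
Tool frame: the origin (TCP) lies midway between the tips of the shut fingers; the grasp point (between the pads) lies 19 mm behind it; z points along the fingers, y is the line along which they close (so a half turn about z gives the same grasp; the last joint's range is limited). The gripper opens to 95 mm and grips with 3 to 60 N. Pads are 20 mm wide; open, the fingers measure 119 mm over their backs; the gripper's body (75 mm by 180 mm) begins 59 mm behind the grasp point.
Start: joints at [1.068, 0.491, 1.559, -0, 1.092, -0.106], TCP at [241.528, 576.464, 214.661] pointing down, gripper open.
Joint ranges: [-3.1, 3.1], [-0.84, 2.19], [0.05, 2.79], [-1.13, 4.28], [0.06, 2.93], [-2.69, 2.69]. Speed limits (rad/s): [2.22, 2.22, 2.79, 3.14, 3.14, 3.14].

## Interface

Orientations are given as [roll, pitch, yaw] about the fixed x, y, z axes, in that order (R = Rz(yaw) Ry(pitch) Rx(roll)).
In Python, from cell import state, viewer, env, models gives the robot as it stands. The module is installed in compiled form; this text tells all that it offers.
- The arm moves only by the tool arm_command, never from a script. Its argument "rows" is a list of rows, each a list of 2 entries, a list of its own where there are three numbers: the shift along the tool's x, y, z normalised to -1 to 1, where 1 is 0.25 m, then the turn about the tool's z normalised to -1 to 1, where 1 is pi rad. A call has exactly 5 rows; each row shifts and turns the commanded pose from where the row before left it, along the tool's axes as they then stand; what a row does not reach is not made up. A row lasts 1/10 s, in which the tool goes at most 50 mm and 8.59 degrees, less where a joint would pass 70% of its speed; a pose out of reach is approached as far as the arm can. A call with a number of a shift or a turn outside -1 to 1 is refused whole. A call with a gripper value outside its range is refused whole. "claw" is the opening, from 0 (shut) to 1 (fully open), set as the call begins (left out, the last holds). The fingers move at their own pace and stop on an object; the grip force is fixed at half the most. Time passes only in rows, so rows that do not move let the fingers close, or fill a call up. It gives the time, the measured TCP pose, the force, the opening and the grip force at its end, in the units of the state.
- state(): the state, without advancing time (a new reading comes with each control period).
- viewer.read_camera(name): name is "side" or "top"; returns (picture, depth): 400x640x3 uint8, red, green, blue; 400x640 float32, mm along the optical axis (not along the pixel's ray), 0 where there is no reading.
- viewer.get_calibration(name): a dict with "camera_matrix" (3x3 intrinsics, pixels), "world_to_cam" (4x4, takes a point from world to camera coordinates). Camera axes: x right, y up, looking along -z (the intrinsics and any distortion apply to the point x, -y, -z); pixel columns grow to the right and rows downward; lengths in mm; the calibration is good to about 2 mm. A picture is of the moment at which its call begins. get_calibration takes no time and is no camera call.
- env.job_done(): hands the job in; it is judged then, once.
Trained networks look in the newest picture that a camera, given by its name, has taken for a name from the list of things; names that differ only in an ending like _2 or _b are one class to them, and where a whole thing is asked for, a point or a joint stands for the part that bears it (a point fixed in the world has none). Each returns a list of dicts, best first, with "confidence" (0 to 1); they miss things now and then, are a little off and sometimes report something else, mostly with a low value. They report only what shows in the picture. A call takes as long as a camera call. They do not tell look-alikes from the thing itself.
- models.search_frame(camera, label): "position" ([x, y, z] in mm, in world coordinates, good to about 4 mm: the middle of the surface that is visible of it).
- models.mark_of(camera, label): "position" ([x, y, z] in mm, in world coordinates, good to about 4 mm: a listed point, or the origin of a listed thing).
The state is a dict: "t": time; "joints": joint angles; "qvel": joint speeds; "tau": joint torques, N m; "eef_pos": TCP position; "tcp_rot": TCP orientation; "ft_force": force on the tool from outside, world axes, zero at the start; "moment": the same for the moment, N m; "opening": opening from 0.0 (shut) to 1.0 (fully open); "grip_force": force on a finger pad.
Only numpy, scipy, OpenCV 4.12 (cv2) and the standard library are available. Lean on these libraries where they do the work, as an engineer would, in place of code of your own. Each camera call takes 0.05 s, during which the arm holds its last target. There are 200 camera calls.

## Working session

There is one attempt and no reset: what is moved stays moved. The work goes in short steps, Python scripts to look and compute and a tool call to move; the robot and the scene stay as the last step left them, time stands still between calls to the robot, and variables do not carry over. Pictures are saved under pics/ and viewed, at most 11 in all, crops included, and the job is handed in when it is done.

Besides the shell and the picture viewer there is one more tool, called after ">>>" as a command line: name --argument value ..., lists and objects as JSON in quotes. arm_command: Moves the arm, as the interface text tells. Scaled input: -1 to 1 covers 0.25 m each way for a shift and pi rad each way for a turn. Its arguments: {"type":"object","properties":{"rows":{"type":"array","items":{"type":"array"}},"claw":{"type":"number"}},"required":["rows"]}

```bash
mkdir -p pics
cat > h.py <<'E'
import numpy as np, cv2
from cell import state, viewer, env, models
def look(cam, fn=None):
    p,d=viewer.read_camera(cam)
    if fn: cv2.imwrite('pics/'+fn,p[:,:,::-1])
    return p,d
def pts(cam,d):
    c=viewer.get_calibration(cam);K=np.array(c['camera_matrix']);T=np.linalg.inv(np.array(c['world_to_cam']))
    v,u=np.mgrid[:d.shape[0],:d.shape[1]]
    X=np.stack([(u-K[0,2])/K[0,0]*d,-(v-K[1,2])/K[1,1]*d,-d],-1)
    return X@T[:3,:3].T+T[:3,3]
E
python3 - <<'E'
from h import *
for c in ['top','side']:
    p,d=look(c,c+'1.png'); np.savez('/tmp/'+c,p=p,d=d,P=pts(c,d))
    k=viewer.get_calibration(c); print(c,k.keys(),np.round(k['camera_matrix'],1).tolist())
    for n in ['push_stick','carrier','cutter','gauge','guard_mouth','petri','cup','timer']:
        print(n,[(np.round(r['position']).tolist(),round(r['confidence'],2)) for r in models.mark_of(c,n)][:3])
s=state();print(s)
E
```

```text
top dict_keys(['camera_matrix', 'world_to_cam']) [[496.5, 0.0, 323.8], [0.0, 496.5, 196.4], [0.0, 0.0, 1.0]]
push_stick [([546.0, 131.0, 15.0], 0.68), ([382.0, 197.0, 0.0], 0.59)]
carrier [([549.0, 129.0, 15.0], 0.77), ([472.0, 532.0, -0.0], 0.6)]
cutter [([557.0, 11.0, 1.0], 0.71)]
gauge [([568.0, -175.0, 15.0], 0.62)]
guard_mouth [([558.0, 14.0, 16.0], 0.57), ([382.0, 193.0, -0.0], 0.56)]
petri [([374.0, -53.0, 1.0], 0.81)]
cup [([724.0, 234.0, 1.0], 0.87), ([566.0, -174.0, 14.0], 0.2)]
timer [([408.0, -157.0, 1.0], 0.77)]
side dict_keys(['camera_matrix', 'world_to_cam']) [[476.1, 0.0, 312.0], [0.0, 476.1, 201.3], [0.0, 0.0, 1.0]]
push_stick [([383.0, 199.0, -3.0], 0.84)]
carrier [([472.0, 533.0, -5.0], 0.69), ([548.0, 133.0, 21.0], 0.65), ([382.0, 199.0, 0.0], 0.6)]
cutter [([553.0, 15.0, 1.0], 0.83)]
gauge [([570.0, -179.0, 16.0], 0.57)]
guard_mouth [([560.0, 12.0, 13.0], 0.6)]
petri [([376.0, -53.0, 6.0], 0.71)]
cup [([729.0, 234.0, -0.0], 0.96)]
timer []
{'t': 0.9, 'joints': array([ 1.06841589e+00,  4.90891426e-01,  1.55887031e+00, -1.48106986e-05,
        1.09171380e+00, -1.05580963e-01]), 'qvel': array([-0.00071647,  0.00048241,  0.00096784,  0.00081828, -0.00106963,
        0.00070261]), 'tau': array([ 1.45932077e-03, -6.12471557e+01, -2.58423114e+01,  6.93906052e-02,
        4.46271838e-02, -2.95463281e-05]), 'eef_pos': array([241.52769449, 576.47573267, 214.67651241]), 'tcp_rot': array([3.14147757e+00, 2.54132966e-05, 2.74480001e+00]), 'ft_force': array([0.45688106, 0.40752405, 0.66696148]), 'moment': array([ 0.02521182, -0.01037252,  0.02832168]), 'grip_force': 0.0, 'opening': 0.9994493293107798}
```

View pics/top1.png

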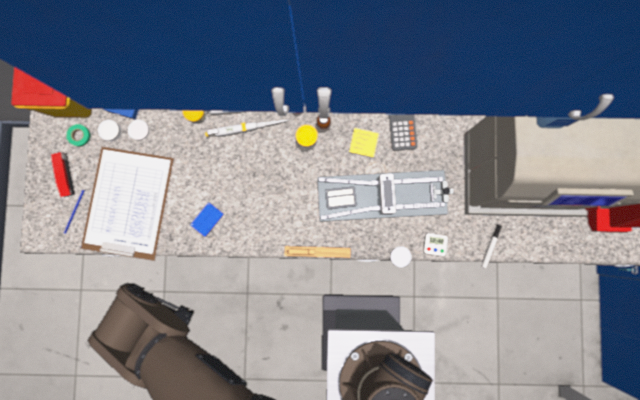

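View pics/side1.png

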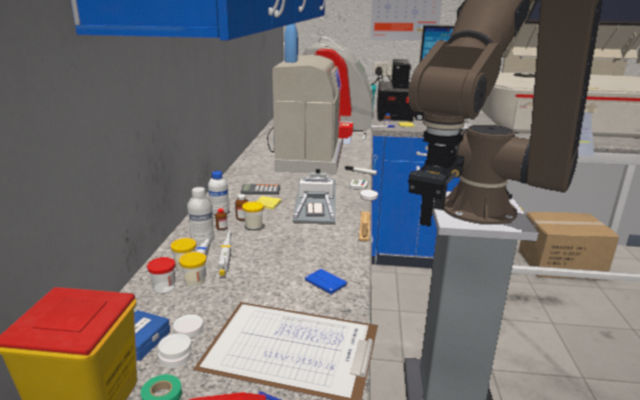

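Run:
```python
from h import *
z=np.load('/tmp/top.npz');p,d,P=z['p'],z['d'],z['P']
a=cv2.resize(p[160:265,275:460,::-1],None,fx=4.3,fy=4.3,interpolation=cv2.INTER_CUBIC)
cv2.imwrite('pics/crop1.png',a)
hsv=cv2.cvtColor(p,cv2.COLOR_RGB2HSV)
# stick: wood colour near edge
m=np.zeros(d.shape,bool);m[240:262,280:355]=(hsv[240:262,280:355,1]>90)&(hsv[240:262,280:355,0]<30)
for nm,mm in [('all',m),('handle',m&(P[...,2]>30)),('blade',m&(P[...,2]<20))]:
    Q=P[mm];r=cv2.minAreaRect(Q[:,:2].astype(np.float32));print(nm,len(Q),r,Q.mean(0).round(1),np.percentile(Q[:,2],[5,50,95]).round(1))
# cutter bed/above worktop
b=np.zeros(d.shape,bool);b[165:225,312:455]=P[165:225,312:455,2]>8
Q=P[b];print('cutter',cv2.minAreaRect(Q[:,:2].astype(np.float32)))
g=b&(P[...,2]>65);Q=P[g];print('guard',len(Q),cv2.minAreaRect(Q[:,:2].astype(np.float32)),Q.mean(0))
for r in range(172,224,3): print(r,np.round(P[r,315:455:5,2]).astype(int).tolist())
```

```text
all 592 ((389.2923583984375, 196.1461181640625), (194.119873046875, 43.28352355957031), 89.58869171142578) [382.  194.8  20.7] [ 4.  10.6 55.6]
handle 112 ((387.0734558105469, 225.78515625), (24.7791690826416, 111.35881805419922), 12.006914138793945) [382.6 249.4  67.1] [49.4 54.2 60.1]
blade 458 ((381.9020080566406, 196.204345703125), (194.19898986816406, 28.627758026123047), 89.3422622680664) [381.8 180.6   9.2] [ 3.4  9.2 15.4]
cutter ((568.4647827148438, 1.0373687744140625), (231.1326141357422, 414.8084411621094), 12.773815155029297)
guard 511 ((488.7008056640625, 47.486328125), (100.21664428710938, 279.58770751953125), 51.37077331542969) [547.68540263   5.30516733 163.95804471]
172 [2, 1, -1, -2, 3, -1, 2, 5, 0, 1, -2, -5, 3, 4, -3, 7, -3, 11, 9, 13, 18, 9, 15, 12, 15, 8, -2, -2]
175 [-3, -3, -3, 6, -2, -4, 7, 12, 16, 13, 14, 15, 11, 69, 69, 71, 6, 19, 16, 15, 11, 12, 13, 7, 10, 19, -2, 0]
178 [-2, 25, 27, 16, 12, 12, 13, 14, 13, 15, 12, 11, 8, 69, 69, 67, 14, 17, 13, 15, 17, 30, 25, 26, 26, 29, -4, 1]
181 [-2, 22, 26, 29, 28, 29, 24, 26, 28, 34, 34, 8, 22, 70, 73, 64, 26, 19, 3
[... 919 characters left out ...]
8, 31, 28, 29, 27, 27, 26, 19, -2]
208 [5, 15, 15, 25, 16, 13, 19, 12, 13, 14, 32, 27, 33, 25, 73, 64, 26, 30, 23, 17, 11, 9, 16, 17, 12, 6, 10, -2]
211 [-4, 15, 12, 18, 12, 12, 9, 20, 30, 24, 8, 11, 14, 32, 65, 73, 62, 13, 16, 8, 15, 12, 20, 15, 12, 10, 17, -3]
214 [-5, 19, 8, 29, 26, 33, 25, 15, 9, 10, 13, 12, 15, 14, 10, 13, 11, 10, 6, 16, 9, 9, 15, 15, 18, 10, 7, -6]
217 [-1, 14, 26, 32, 18, 18, 14, 15, 15, 13, 10, 17, 16, 11, 16, 10, -5, 3, -3, -3, -9, 5, -3, 1, -3, 0, 1, -6]
220 [5, 15, 13, 8, 8, -4, 7, 5, 0, 4, 4, -3, -2, -3, -1, -3, -1, -5, -3, -1, -1, -1, -3, 3, 3, -4, -1, 2]
223 [-4, -4, 0, -1, 1, 2, -2, -4, -2, -2, -4, -3, -4, 1, -3, 0, -1, -5, -4, -4, 3, -3, -2, 3, -4, -5, 0, -4]
```

View pics/crop1.png

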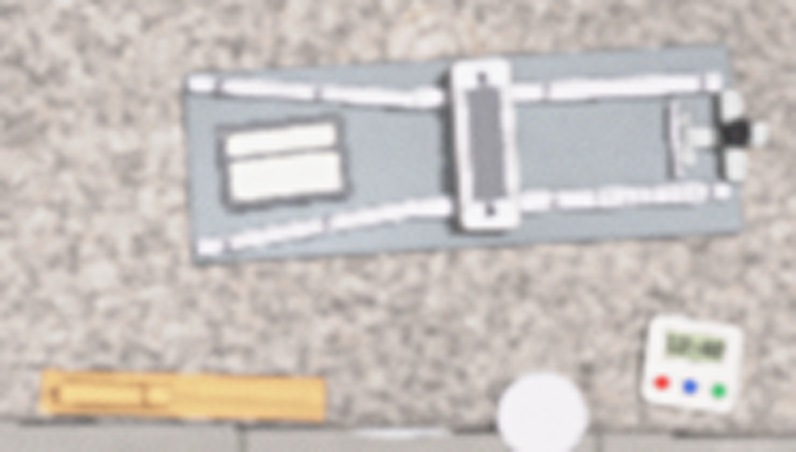

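```bash
cat >> h.py <<'E'
def ray(cam,u,v,z):
    c=viewer.get_calibration(cam);K=np.array(c['camera_matrix']);T=np.linalg.inv(np.array(c['world_to_cam']))
    r=T[:3,:3]@np.array([(u-K[0,2])/K[0,0],-(v-K[1,2])/K[1,1],-1]);o=T[:3,3]
    return o+r*(z-o[2])/r[2]
E
python3 - <<'E'
from h import *
cr=lambda x,y,z:ray('top',275+(x+.5)/4.3-.5,160+(y+.5)/4.3-.5,z)
for n,L,z in [('bed corners',[(188,75),(195,262),(728,45),(742,230)],14),('guard top entry corners/exit',[(452,62),(467,228),(507,60),(519,227)],73),
 ('fence inner: guard exit up/low, end up/low',[(545,97),(552,191),(705,88),(708,182)],28),
 ('carrier',[(220,127),(338,117),(346,192),(230,210)],26),('pad',[(669,100),(675,177)],26),
 ('stick blade',[(41,370),(41,415),(325,377),(325,420)],10),('handle top',[(54,382),(54,402),(143,385),(143,404)],56),('edge',[(40,418),(240,425),(680,432)],0),
 ('petri',[(543,418)],16)]:
    print(n,[cr(x,y,z)[:2].round(0).tolist() for x,y in L])
E
```

```text
bed corners [[607.0, 197.0], [475.0, 189.0], [636.0, -186.0], [505.0, -195.0]]
guard top entry corners/exit [[612.0, 16.0], [499.0, 5.0], [614.0, -21.0], [500.0, -30.0]]
fence inner: guard exit up/low, end up/low [[595.0, -54.0], [529.0, -59.0], [603.0, -166.0], [537.0, -168.0]]
carrier [[569.0, 173.0], [578.0, 91.0], [525.0, 84.0], [511.0, 165.0]]
pad [[595.0, -142.0], [541.0, -146.0]]
stick blade [[397.0, 295.0], [366.0, 295.0], [396.0, 96.0], [366.0, 96.0]]
handle top [[390.0, 283.0], [376.0, 282.0], [389.0, 222.0], [376.0, 222.0]]
edge [[363.0, 296.0], [361.0, 155.0], [363.0, -155.0]]
petri [[371.0, -56.0]]
```

>>> arm_command --rows '[[[-0.102,-0.098,0.03],0],[[-0.102,-0.098,0.03],0],[[-0.102,-0.098,0.03],0],[[-0.102,-0.098,0.03],0],[[-0.102,-0.098,0.03],0]]' --claw 0.6

```text
t: 1.4
eef_pos: [312.1, 413.0, 177.0]
tcp_rot: [3.141, 0.0, 2.745]
ft_force: [1.2, 0.6, -0.3]
opening: 0.639
grip_force: 0.0
```

>>> arm_command --rows '[[[-0.102,-0.098,0.03],0],[[-0.102,-0.098,0.03],0],[[-0.102,-0.098,0.03],0],[[-0.102,-0.098,0.03],0],[[-0.102,-0.098,0.03],0]]'

```text
t: 1.9
eef_pos: [382.5, 250.7, 139.6]
tcp_rot: [3.141, 0.0, 2.745]
ft_force: [0.6, 0.1, -0.5]
opening: 0.602
grip_force: 0.0
```

>>> arm_command --rows '[[[0,0,0],0.0467],[[0,0,0],0.0467],[[0,0,0],0.0467],[[0,0,0],0.0467],[[0,0,0],0.0467]]'

```text
t: 2.4
eef_pos: [382.2, 251.9, 139.8]
tcp_rot: [3.141, -0.0, 2.005]
ft_force: [-0.4, 0.5, -0.2]
opening: 0.601
grip_force: 0.0
```

>>> arm_command --rows '[[[0,0,0],0.0467],[[0,0,0],0.0467],[[0,0,0],0.0467],[[0,0,0],0],[[0,0,0],0]]'

```text
t: 2.9
eef_pos: [382.1, 252.0, 139.7]
tcp_rot: [3.141, -0.0, 1.576]
ft_force: [-0.8, 0.2, 0.5]
opening: 0.602
grip_force: 0.0
```

>>> arm_command --rows '[[[0,0,0.1],0],[[0,0,0.1],0],[[0,0,0.1],0],[[0,0,0.1],0],[[0,0,0.04],0]]'

```text
t: 3.4
eef_pos: [381.4, 251.7, 28.0]
tcp_rot: [-3.139, 0.001, 1.574]
ft_force: [-0.3, 0.6, -0.2]
opening: 0.598
grip_force: 0.0
```

>>> arm_command --rows '[[[0,0,0.02],0],[[0,0,0.02],0],[[0,0,0.007],0],[[0,0,0],0],[[0,0,0],0]]'

```text
t: 3.9
eef_pos: [382.3, 252.1, 18.4]
tcp_rot: [3.141, -0.0, 1.571]
ft_force: [0.3, 0.0, -0.0]
opening: 0.6
grip_force: 0.0
```

>>> arm_command --rows '[[[0,0,0],0],[[0,0,0],0],[[0,0,0],0],[[0,0,0],0],[[0,0,0],0]]' --claw 0

```text
t: 4.4
eef_pos: [382.1, 252.0, 17.9]
tcp_rot: [3.141, -0.0, 1.571]
ft_force: [-0.5, -0.7, -0.3]
opening: 0.235
grip_force: 0.0
```

>>> arm_command --rows '[[[0,0,0],0],[[0,0,0],0],[[0,0,0],0],[[0,0,0],0],[[0,0,0],0]]'

```text
t: 4.9
eef_pos: [382.1, 252.0, 17.9]
tcp_rot: [3.141, -0.0, 1.571]
ft_force: [1.0, 0.4, 0.0]
opening: 0.168
grip_force: 30.0
```

>>> arm_command --rows '[[[0,0,-0.03],0],[[0,0,-0.07],0],[[0,0,-0.07],0],[[0,0,-0.07],0],[[0,0,-0.04],0]]'

```text
t: 5.4
eef_pos: [382.2, 252.1, 89.4]
tcp_rot: [3.14, -0.001, 1.571]
ft_force: [-1.0, -0.5, -1.1]
opening: 0.168
grip_force: 30.0
```

>>> arm_command --rows '[[[0.03,0.04,0],0],[[0.048,0.065,0],0],[[0.048,0.065,0],0],[[0.048,0.065,0],0],[[0.048,0.065,0],0]]'

```text
t: 5.9
eef_pos: [458.1, 308.3, 87.0]
tcp_rot: [-3.141, 0.0, 1.571]
ft_force: [0.2, 0.3, -0.3]
opening: 0.168
grip_force: 30.0
```

>>> arm_command --rows '[[[0.048,0.065,0],0],[[0.048,0.065,0],0],[[0.048,0.065,0],0],[[0.048,0.065,0],0],[[0.022,0.032,0],-0.0236]]'

```text
t: 6.4
eef_pos: [531.4, 362.2, 86.6]
tcp_rot: [-3.141, -0.0, 1.646]
ft_force: [0.1, 0.4, -1.5]
opening: 0.169
grip_force: 30.0
```

>>> arm_command --rows '[[[0,0,0],0],[[0,0,0],0],[[0,0,0],0],[[0,0,0],0],[[0,0,0],0]]'

```text
t: 6.9
eef_pos: [529.8, 360.9, 88.0]
tcp_rot: [3.141, -0.0, 1.645]
ft_force: [-0.8, 0.3, -1.4]
opening: 0.169
grip_force: 30.0
```

Run:
```python
from h import *
p,d=look('top');print(state()['eef_pos'],state()['tcp_rot'])
cv2.imwrite('pics/crop2.png',cv2.resize(p[160:265,255:440,::-1],None,fx=4.3,fy=4.3,interpolation=cv2.INTER_CUBIC))
p,d=look('side')
cv2.imwrite('pics/side2.png',cv2.resize(p[140:300,240:440,::-1],None,fx=3.5,fy=3.5,interpolation=cv2.INTER_CUBIC))
```

```text
[529.86937142 360.90127064  88.05869455] [ 3.14144655e+00 -1.08249727e-04  1.64484368e+00]
```

View pics/crop2.png

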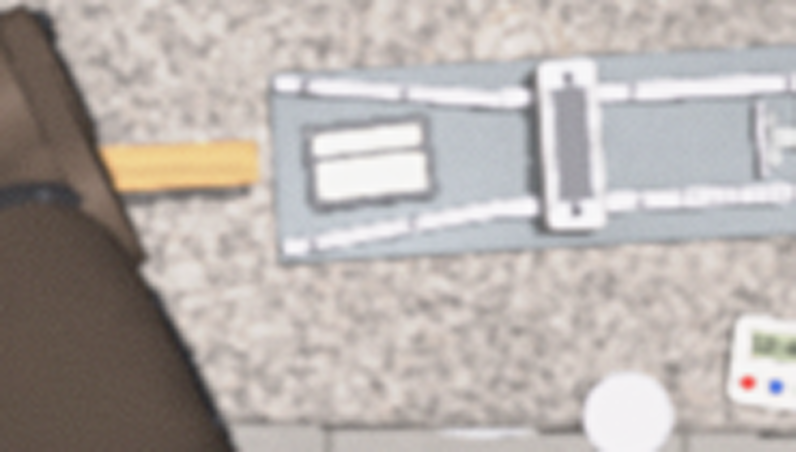

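View pics/side2.png

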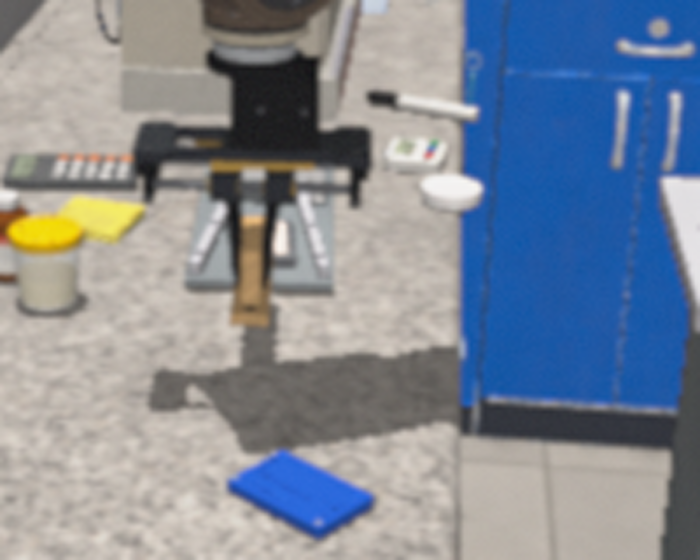

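Run:
```python
from h import *
cr=lambda x,y,z:ray('top',255+(x+.5)/4.3-.5,160+(y+.5)/4.3-.5,z)
for x,y,z in [(259,142,80),(259,186,80),(110,146,80),(120,190,80),(305,127,26),(315,210,26),(424,117,26),(433,194,26)]: print(cr(x,y,z)[:2].round(1))
```

```text
[552.9 204.8]
[523.  204.2]
[548.2 305.4]
[518.5 297.8]
[569.4 173.9]
[511.2 165.8]
[578.1  90.6]
[524.1  83.5]
```

>>> arm_command --rows '[[[0,0,0.05],-0.0083],[[0,0,0.07],0],[[0,0,0.06],0],[[0,0,0.034],0],[[0,0,0],0]]'

```text
t: 7.5
eef_pos: [529.4, 360.7, 32.7]
tcp_rot: [-3.139, 0.001, 1.672]
ft_force: [0.3, -0.9, -0.6]
opening: 0.168
grip_force: 30.0
```

>>> arm_command --rows '[[[-0.02,-0.0005,0],0],[[-0.03,-0.0008,0],0],[[-0.03,-0.0008,0],0],[[-0.02,-0.0005,0],0],[[-0.02,-0.0005,0],0]]'

```text
t: 8.0
eef_pos: [532.5, 330.5, 34.8]
tcp_rot: [3.141, -0.0, 1.671]
ft_force: [-0.9, -0.4, -0.9]
opening: 0.167
grip_force: 30.0
```

>>> arm_command --rows '[[[-0.02,-0.0005,0],0],[[-0.02,-0.0005,0],0],[[-0.02,-0.0005,0],0],[[-0.02,-0.0005,0],0],[[-0.02,-0.0005,0],0]]'

```text
t: 8.5
eef_pos: [534.2, 305.8, 34.4]
tcp_rot: [3.142, -0.0, 1.671]
ft_force: [-0.8, 1.9, -0.2]
opening: 0.168
grip_force: 30.0
```

Run:
```python
from h import *
p,d=look('top');print(state()['eef_pos'],state()['ft_force'])
cv2.imwrite('pics/crop3.png',cv2.resize(p[160:265,275:460,::-1],None,fx=4.3,fy=4.3,interpolation=cv2.INTER_CUBIC))
```

```text
[534.14517855 305.14839425  34.33141515] [ 0.98412634 -1.1358123  -1.63468663]
```

View pics/crop3.png

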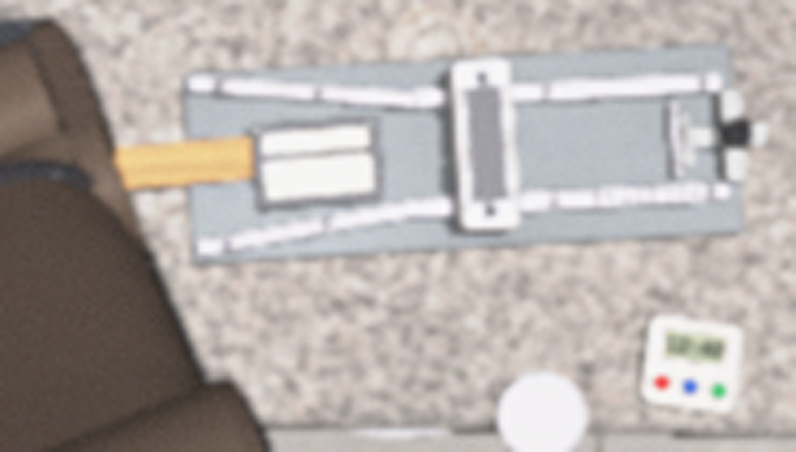

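>>> arm_command --rows '[[[-0.032,-0.0008,0],0],[[-0.032,-0.0008,0],0],[[-0.032,-0.0008,0],0],[[-0.032,-0.0008,0],0],[[-0.032,-0.0008,0],0]]'

```text
t: 9.05
eef_pos: [537.2, 265.4, 34.4]
tcp_rot: [-3.141, -0.0, 1.671]
ft_force: [0.8, 1.1, -2.0]
opening: 0.169
grip_force: 30.0
```

>>> arm_command --rows '[[[-0.032,-0.0008,0],0],[[-0.032,-0.0008,0],0],[[-0.032,-0.0008,0],0],[[-0.032,-0.0008,0],0],[[-0.032,-0.0008,0],0]]'

```text
t: 9.55
eef_pos: [540.3, 225.7, 34.4]
tcp_rot: [3.141, -0.0, 1.671]
ft_force: [0.5, 2.0, -1.7]
opening: 0.167
grip_force: 30.0
```

Run:
```python
from h import *
p,d=look('top');print(state()['eef_pos'],state()['ft_force'])
cv2.imwrite('pics/crop4.png',cv2.resize(p[160:265,275:460,::-1],None,fx=4.3,fy=4.3,interpolation=cv2.INTER_CUBIC))
```

```text
[540.31059163 224.74626175  34.37389552] [ 0.59204366 -0.96836487 -0.9652252 ]
```

View pics/crop4.png

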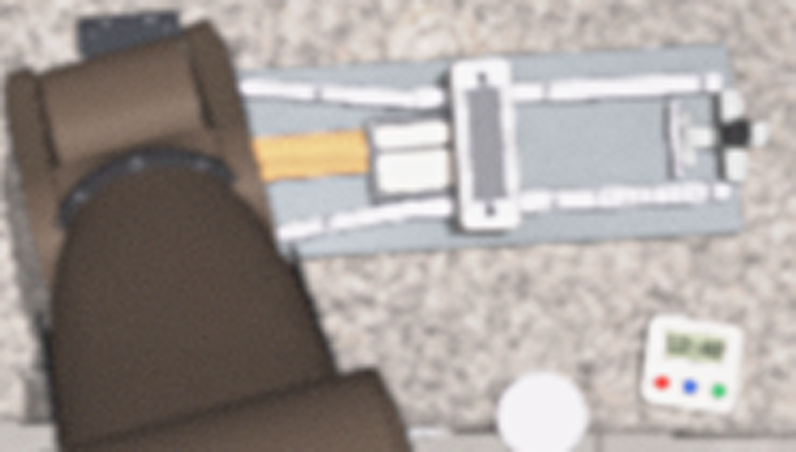

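>>> arm_command --rows '[[[-0.032,-0.0008,0],0],[[-0.032,-0.0008,0],0],[[-0.032,-0.0008,0],0],[[-0.032,-0.0008,0],0],[[-0.032,-0.0008,0],0]]'

```text
t: 10.1
eef_pos: [543.4, 185.8, 34.4]
tcp_rot: [3.141, -0.0, 1.671]
ft_force: [0.9, 2.0, -1.5]
opening: 0.165
grip_force: 30.0
```

>>> arm_command --rows '[[[-0.032,-0.0008,0],0],[[-0.032,-0.0008,0],0],[[-0.032,-0.0008,0],0],[[-0.032,-0.0008,0],0],[[-0.032,-0.0008,0],0]]'

```text
t: 10.6
eef_pos: [546.3, 145.9, 34.4]
tcp_rot: [3.141, -0.0, 1.671]
ft_force: [0.9, 1.4, -0.4]
opening: 0.166
grip_force: 30.0
```

>>> arm_command --rows '[[[-0.02,-0.0005,0],0],[[-0.016,-0.0004,0],0],[[-0.012,-0.0003,0],0],[[-0.008,-0.0002,0],0],[[0,0,0],0]]'

```text
t: 11.1
eef_pos: [547.1, 132.4, 34.3]
tcp_rot: [-3.141, 0.0, 1.671]
ft_force: [0.5, 0.1, -0.6]
opening: 0.163
grip_force: 30.0
```

Run:
```python
from h import *
p,d=look('top');print(state()['eef_pos'],state()['ft_force'])
cv2.imwrite('pics/crop5.png',cv2.resize(p[165:230,330:460,::-1],None,fx=6,fy=6,interpolation=cv2.INTER_CUBIC))
```

```text
[547.07353013 132.47222983  34.31522961] [-0.08588473 -0.00885483 -0.85728914]
```

View pics/crop5.png

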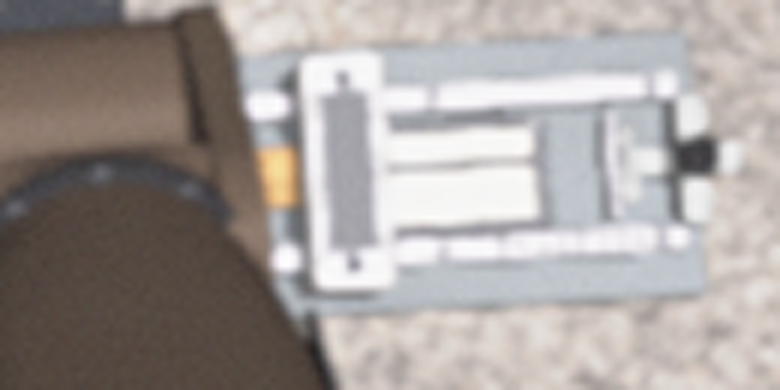

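>>> arm_command --rows '[[[-0.02,-0.0005,0],0],[[-0.02,-0.0005,0],0],[[-0.02,-0.0005,0],0],[[-0.016,-0.0004,0],0],[[-0.008,-0.0002,0],0]]'

```text
t: 11.65
eef_pos: [548.9, 111.1, 34.4]
tcp_rot: [-3.142, -0.0, 1.671]
ft_force: [-0.3, 0.2, -0.7]
opening: 0.172
grip_force: 30.0
```

>>> arm_command --rows '[[[-0.004,-0.0001,0],0],[[-0.004,-0.0001,0],0],[[-0.004,-0.0001,0],0],[[-0.004,-0.0001,0],0],[[-0.004,-0.0001,0],0]]'

```text
t: 12.15
eef_pos: [549.2, 106.7, 34.4]
tcp_rot: [3.142, -0.0, 1.671]
ft_force: [0.3, 1.0, -2.3]
opening: 0.169
grip_force: 30.0
```

>>> arm_command --rows '[[[-0.002,0,0],0],[[-0.002,0,0],0],[[-0.002,0,0],0],[[-0.002,0,0],0],[[-0.002,0,0],0]]'

```text
t: 12.65
eef_pos: [549.4, 104.1, 34.4]
tcp_rot: [-3.142, -0.0, 1.671]
ft_force: [0.4, 0.8, -2.5]
opening: 0.166
grip_force: 30.0
```

>>> arm_command --rows '[[[-0.0012,0,0],0],[[-0.0012,0,0],0],[[-0.0012,0,0],0],[[-0.0012,0,0],0],[[0,0,0],0]]'

```text
t: 13.15
eef_pos: [549.6, 102.9, 34.4]
tcp_rot: [-3.142, -0.0, 1.671]
ft_force: [-0.5, 0.1, -1.7]
opening: 0.168
grip_force: 30.0
```

>>> arm_command --rows '[[[-0.0012,0,0],0],[[-0.0012,0,0],0],[[-0.0012,0,0],0],[[-0.0012,0,0],0],[[0,0,0],0]]'

```text
t: 13.65
eef_pos: [549.8, 101.7, 34.4]
tcp_rot: [3.141, -0.0, 1.671]
ft_force: [-0.2, 0.8, -1.0]
opening: 0.17
grip_force: 30.0
```

>>> arm_command --rows '[[[-0.0012,0,0],0],[[-0.0012,0,0],0],[[-0.0012,0,0],0],[[0,0,0],0],[[0,0,0],0]]'

```text
t: 14.15
eef_pos: [549.8, 100.8, 34.4]
tcp_rot: [3.142, -0.0, 1.671]
ft_force: [-1.1, 0.8, -0.9]
opening: 0.164
grip_force: 30.0
```

>>> arm_command --rows '[[[-0.001,0,0],0],[[-0.001,0,0],0],[[-0.001,0,0],0],[[-0.001,0,0],0],[[0,0,0],0]]'

```text
t: 14.65
eef_pos: [549.9, 99.8, 34.4]
tcp_rot: [3.142, -0.0, 1.671]
ft_force: [-0.2, 1.4, -1.6]
opening: 0.165
grip_force: 30.0
```

Run:
```python
from h import *
p,d=look('top');print(state()['eef_pos'],state()['ft_force'])
cv2.imwrite('pics/crop6.png',cv2.resize(p[165:230,370:460,::-1],None,fx=8,fy=8,interpolation=cv2.INTER_CUBIC))
```

```text
[549.9035562   99.85657325  34.36992164] [-0.21472807  1.35367151 -0.75030288]
```

View pics/crop6.png

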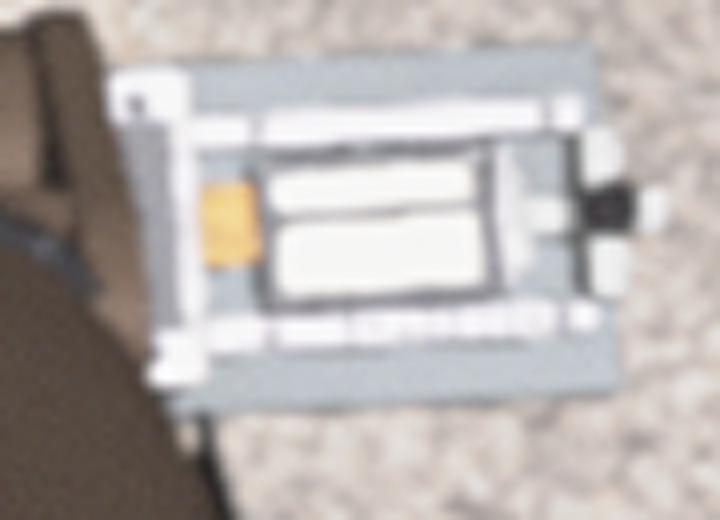

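>>> arm_command --rows '[[[-0.001,0,0],0],[[-0.001,0,0],0],[[-0.001,0,0],0],[[-0.001,0,0],0],[[0,0,0],0]]'

```text
t: 15.2
eef_pos: [550.1, 99.0, 34.4]
tcp_rot: [3.141, -0.0, 1.671]
ft_force: [0.2, 3.6, -0.6]
opening: 0.167
grip_force: 30.0
```

>>> arm_command --rows '[[[-0.001,0,0],0],[[0,0,0],0],[[0,0,0],0],[[0,0,0],0],[[0,0,0],0]]'

```text
t: 15.7
eef_pos: [550.1, 98.8, 34.4]
tcp_rot: [3.141, -0.0, 1.671]
ft_force: [0.2, 6.7, -0.4]
opening: 0.167
grip_force: 30.0
```

>>> arm_command --rows '[[[0,0,0],0],[[0,0,0],0],[[0,0,0],0],[[0,0,0],0],[[0,0,0],0]]'

```text
t: 16.2
eef_pos: [550.1, 98.8, 34.4]
tcp_rot: [3.141, -0.0, 1.671]
ft_force: [0.6, 4.9, 0.1]
opening: 0.161
grip_force: 30.0
```

Run:
```python
from h import *
f=[]
for i in range(6): look('top'); f.append(state()['ft_force'][1])
print(np.round(f,1))
```

```text
[5.7 4.6 5.1 4.6 4.6 5.6]
```

>>> arm_command --rows '[[[-0.0006,0,0],0],[[0,0,0],0],[[0,0,0],0],[[0,0,0],0],[[0,0,0],0]]'

```text
t: 17.0
eef_pos: [550.1, 98.7, 34.5]
tcp_rot: [3.141, -0.0, 1.671]
ft_force: [0.4, 5.1, -1.3]
opening: 0.166
grip_force: 30.0
```

Run:
```python
from h import *
f=[]
for i in range(6): look('top'); f.append(state()['ft_force'][1])
print(np.round(f,1))
```

```text
[5.1 5.2 5.1 5.8 6.3 5.2]
```

>>> arm_command --rows '[[[0.004,0.0001,0],0],[[0.012,0.0003,0],0],[[0.04,0.001,0],0],[[0.06,0.0016,0],0],[[0.06,0.0016,0],0]]'

```text
t: 17.8
eef_pos: [546.6, 143.7, 34.4]
tcp_rot: [-3.142, -0.0, 1.671]
ft_force: [-0.2, 0.4, -1.1]
opening: 0.168
grip_force: 30.0
```

>>> arm_command --rows '[[[0.08,0.002,0],0],[[0.08,0.002,0],0],[[0.08,0.002,0],0],[[0.08,0.002,0],0],[[0.08,0.002,0],0]]'

```text
t: 18.3
eef_pos: [538.6, 244.2, 34.4]
tcp_rot: [-3.142, -0.0, 1.672]
ft_force: [0.7, 0.1, -1.4]
opening: 0.168
grip_force: 30.0
```

>>> arm_command --rows '[[[0.08,0.002,0],0],[[0.08,0.002,0],0],[[0.08,0.002,0],0],[[0.08,0.002,0],0],[[0.08,0.002,0],0]]'

```text
t: 18.8
eef_pos: [530.9, 343.9, 34.3]
tcp_rot: [-3.141, -0.0, 1.672]
ft_force: [-0.3, 0.6, -1.3]
opening: 0.166
grip_force: 30.0
```

>>> arm_command --rows '[[[0.06,0.0016,0],0],[[0,0,-0.06],0],[[0,0,-0.08],0],[[0,0,-0.06],0.0226],[[0,0,-0.02],0.0083]]'

```text
t: 19.3
eef_pos: [531.3, 356.8, 91.8]
tcp_rot: [3.139, -0.001, 1.572]
ft_force: [0.0, 0.1, -1.1]
opening: 0.166
grip_force: 30.0
```

Run:
```python
from h import *
p,d=look('top');print(state()['eef_pos'],state()['tcp_rot'],state()['ft_force'])
cv2.imwrite('pics/crop7.png',cv2.resize(p[160:265,275:460,::-1],None,fx=4.3,fy=4.3,interpolation=cv2.INTER_CUBIC))
```

```text
[531.25866678 356.79531136  91.69130724] [ 3.13908490e+00 -1.30436999e-03  1.57157058e+00] [ 0.2824272   0.52409674 -0.49454999]
```

View pics/crop7.png

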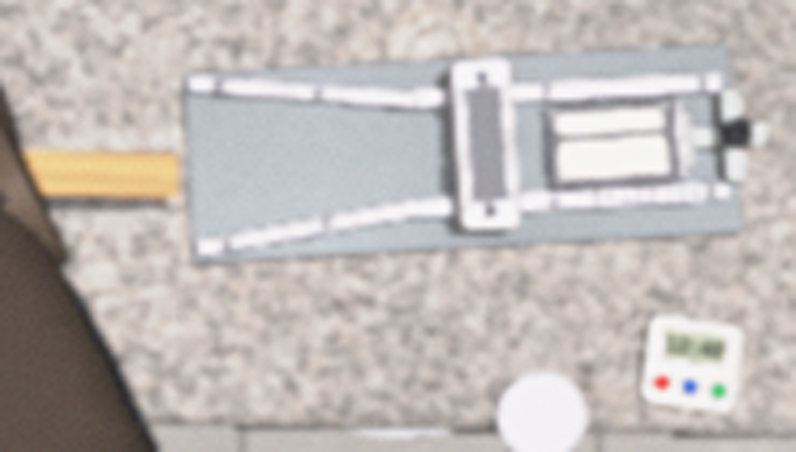

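>>> arm_command --rows '[[[-0.025,-0.035,0],0],[[-0.04,-0.06,0],0],[[-0.04,-0.06,0],0],[[-0.04,-0.06,0],0],[[-0.04,-0.06,0],0]]'

```text
t: 19.85
eef_pos: [460.3, 309.1, 88.6]
tcp_rot: [-3.14, 0.001, 1.575]
ft_force: [0.8, -0.2, -1.4]
opening: 0.167
grip_force: 30.0
```

>>> arm_command --rows '[[[-0.04,-0.06,0],0],[[-0.04,-0.06,0],0],[[-0.04,-0.06,0],0],[[-0.04,-0.06,0],0],[[0,0,0],0]]'

```text
t: 20.35
eef_pos: [399.6, 268.6, 88.9]
tcp_rot: [-3.139, 0.001, 1.575]
ft_force: [1.1, -0.5, -0.9]
opening: 0.165
grip_force: 30.0
```

>>> arm_command --rows '[[[0,0,0],0],[[0,0,0.06],0],[[0,0,0.08],0],[[0,0,0.08],0],[[0,0,0.04],0]]'

```text
t: 20.85
eef_pos: [402.3, 270.2, 22.9]
tcp_rot: [-3.141, 0.0, 1.575]
ft_force: [-0.2, -0.4, -1.5]
opening: 0.168
grip_force: 30.0
```

>>> arm_command --rows '[[[0,0,0.01],0],[[0,0,0.008],0],[[0,0,0],0],[[0,0,0],0],[[0,0,0],0]]'

```text
t: 21.35
eef_pos: [402.4, 270.3, 20.4]
tcp_rot: [3.141, -0.001, 1.574]
ft_force: [-0.1, -0.8, -1.1]
opening: 0.166
grip_force: 30.0
```

Lower to about 18.2, release partially, rise.

>>> arm_command --rows '[[[0,0,0.004],0],[[0,0,0.004],0],[[0,0,0],0],[[0,0,0],0],[[0,0,0],0]]'

```text
t: 21.85
eef_pos: [402.1, 270.2, 17.9]
tcp_rot: [3.141, -0.0, 1.574]
ft_force: [0.5, 0.5, -0.8]
opening: 0.167
grip_force: 30.0
```

>>> arm_command --rows '[[[0,0,0],0],[[0,0,0],0],[[0,0,0],0],[[0,0,0],0],[[0,0,0],0]]' --claw 0.5

```text
t: 22.35
eef_pos: [402.1, 270.2, 17.9]
tcp_rot: [3.142, -0.0, 1.574]
ft_force: [-0.4, 0.5, -0.6]
opening: 0.485
grip_force: 0.0
```

>>> arm_command --rows '[[[0,0,-0.02],0],[[0,0,-0.06],0],[[0,0,-0.1],0],[[0,0,-0.12],0],[[0,0,-0.12],0]]'

```text
t: 22.85
eef_pos: [401.9, 270.0, 124.2]
tcp_rot: [-3.141, 0.0, 1.574]
ft_force: [1.0, -0.0, -0.2]
opening: 0.502
grip_force: 0.0
```

>>> arm_command --rows '[[[0.1,0,-0.05],0],[[0.15,0,0],0],[[0.15,0,0],0],[[0.12,0,0],0],[[0,0,0],0]]'

```text
t: 23.35
eef_pos: [401.4, 402.9, 135.7]
tcp_rot: [3.141, -0.001, 1.577]
ft_force: [0.8, -0.9, 0.2]
opening: 0.498
grip_force: 0.0
```

Run:
```python
from h import *
p,d=look('top');print(state()['eef_pos'],state()['t'])
cv2.imwrite('pics/crop8.png',cv2.resize(p[160:265,275:460,::-1],None,fx=4.3,fy=4.3,interpolation=cv2.INTER_CUBIC))
```

```text
[401.1621251  401.21901986 135.3909459 ] 23.4
```

View pics/crop8.png

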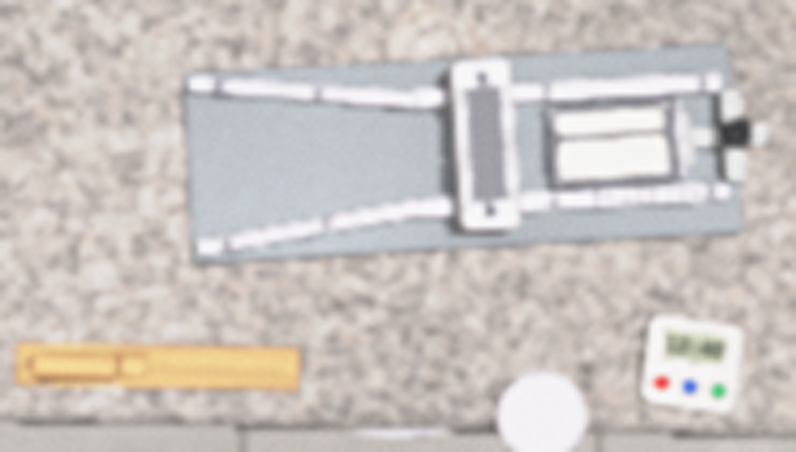

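The stick lies flat at (15–300, 345–388) on the worktop. The carrier is on the pad, with its leading edge at about x = 680.

```bash
python3 -c "
from h import *
print(env.job_done())"
```

```text
the job is handed in; nothing more can be done
None
```

The job is handed in (no verdict was returned): the carrier was pressed against the stop at about 5 N, well under the 14 N limit, and the last picture shows it still on the pad, with the stick lying flat on the worktop clear of the cutter and the dish and timer in view unmoved.

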